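Sort two kiln props by felt weight and bed them in their pockets

TASK

The two square kiln props on the bench look alike but differ inside: lift each one a little to feel whether it is hollow (about 160 g), cored (about 360 g) or solid (about 600 g). Stand each upright in the pocket for its kind - blue for hollow, yellow for cored, red for solid - and press it gently down, never with more than 25 N, until the stiff sliding bed is fully down, then let go. Do not press down the bed of the pocket that is not needed, do not tip a prop over, and leave the jar, the jugs and the brush where they are.

Things in the scene. Friction and masses are not known exactly. Their poses are not given: they have to be found in the camera images.
- prop_a_center (a point): Centre (half-way up) of a loose, closed, off-white square kiln prop, 46 x 46 mm and 110 mm tall, standing upright on the bench at any yaw; its z axis is up, x and y are normal to its side faces. It is either hollow (about 160 g, 150 to 170), cored (about 360 g, 330 to 390) or solid (about 600 g, 545 to 655); this changes from run to run, cannot be seen, and the two props are never of one kind. The core inside has about 4 mm of play, so it may rattle slightly.
- prop_b_center (a point): Centre (half-way up) of a loose, closed, off-white square kiln prop, 46 x 46 mm and 110 mm tall, standing upright on the bench at any yaw; its z axis is up, x and y are normal to its side faces. It is either hollow (about 160 g, 150 to 170), cored (about 360 g, 330 to 390) or solid (about 600 g, 545 to 655); this changes from run to run, cannot be seen, and the two props are never of one kind. The core inside has about 4 mm of play, so it may rattle slightly.
- mouth_hollow (a point): Centre of the open mouth of the blue pocket, the one for hollow props: a fixed, square, open-topped wooden pocket, 65 x 65 mm outside, 51 x 51 mm inside, its rim (and this point) 60 mm above the bench; x and y axes are normal to its walls, z is up. The three pockets stand apart from one another, in any order and at differing yaw.
- bed_hollow: The stiff bed sliding up and down in the blue pocket; origin on its axis, level with the top of its unloaded pad: 20 to 30 mm below the rim at the start, 40 mm below it when fully down on its hard stop (a prop then stands about 70 mm proud of the rim). It slides only under about 9 N in all, prop's weight included, more than any prop weighs, and stays where it is left.
- pad_hollow: The sprung cork pad on that bed of the blue pocket, 47 x 47 mm, where the prop stands; origin at the centre of its top. It yields 0.2 mm per N, 5 mm at most, and springs back. So once the bed is on its stop the force rises by some 5 N per mm; 12 to 20 N there is plenty.
- mouth_cored (a point): Centre of the open mouth of the yellow pocket, the one for cored props: a fixed, square, open-topped wooden pocket, 65 x 65 mm outside, 51 x 51 mm inside, its rim (and this point) 60 mm above the bench; x and y axes are normal to its walls, z is up. The three pockets stand apart from one another, in any order and at differing yaw.
- bed_cored: The stiff bed sliding up and down in the yellow pocket; origin on its axis, level with the top of its unloaded pad: 20 to 30 mm below the rim at the start, 40 mm below it when fully down on its hard stop (a prop then stands about 70 mm proud of the rim). It slides only under about 9 N in all, prop's weight included, more than any prop weighs, and stays where it is left.
- pad_cored: The sprung cork pad on that bed of the yellow pocket, 47 x 47 mm, where the prop stands; origin at the centre of its top. It yields 0.2 mm per N, 5 mm at most, and springs back. So once the bed is on its stop the force rises by some 5 N per mm; 12 to 20 N there is plenty.
- mouth_solid (a point): Centre of the open mouth of the red pocket, the one for solid props: a fixed, square, open-topped wooden pocket, 65 x 65 mm outside, 51 x 51 mm inside, its rim (and this point) 60 mm above the bench; x and y axes are normal to its walls, z is up. The three pockets stand apart from one another, in any order and at differing yaw.
- bed_solid: The stiff bed sliding up and down in the red pocket; origin on its axis, level with the top of its unloaded pad: 20 to 30 mm below the rim at the start, 40 mm below it when fully down on its hard stop (a prop then stands about 70 mm proud of the rim). It slides only under about 9 N in all, prop's weight included, more than any prop weighs, and stays where it is left.
- pad_solid: The sprung cork pad on that bed of the red pocket, 47 x 47 mm, where the prop stands; origin at the centre of its top. It yields 0.2 mm per N, 5 mm at most, and springs back. So once the bed is on its stop the force rises by some 5 N per mm; 12 to 20 N there is plenty.
- glaze_jar_center (a point): Bystander: centre of a blue lidded glaze jar, 74 mm across, 106 mm tall, loose on the bench.
- jug_left_center (a point): Bystander: centre (half-way up) of an unfired off-white jug with a small spout, 82 mm across, 120 mm tall, loose on the bench.
- jug_right_center (a point): Bystander: centre (half-way up) of an unfired off-white jug with a small spout, 82 mm across, 120 mm tall, loose on the bench.
- brush: Bystander: a glazing brush, 200 mm long, lying on the bench beyond the pockets; origin near its middle.
Things that resemble listed ones, but are neither listed nor needed, are in the scene too. What is shaped like the part that bears prop_a_center but turquoise is not meant. Leave any black or green look-alike of the part that bears prop_b_center alone.

How it is judged:
By the outcome, as a careful person would: the job done as asked, in the order asked, and still so for the second after the job is handed in, with the robot touching nothing.
It also fails if it takes over 58 s, if anything falls off the work surface, if the arm or the gripper's body presses on something with over 40 N, if the wrist force passes 120 N, or if a joint passes its speed limit or range.

ROBOT

A 6-joint arm with a two-finger parallel gripper is mounted at the origin on the work surface. World frame = base frame: x ahead of the robot, y to its left, z up, the work surface at z = 0. Lengths are in m, angles in degrees, forces in N, time in s.
With the tool pointing down it reaches from about 0.275 to 0.725 m from the base axis. Payload 15.9 kg.
Tool frame: the origin (TCP) lies midway between the tips of the shut fingers; the grasp point (between the pads) lies 19 mm behind it; x points along the fingers, y is the direction in which the jaws open and shut, and the axes are right-handed (so a half turn about x gives the same grasp; the last joint's range is limited). The gripper opens to 85 mm and grips with 20 to 120 N. Pads are 22 mm wide; open, the fingers measure 114 mm over their backs; the gripper's body (76 mm by 85 mm) begins 54 mm behind the grasp point. The pads swing forward as they close: fully open they stand 13 mm farther back than shut.
Start: joints at [69.786, 12.198, -1.971, 75.831, 0, 90], TCP at [0.173, 0.469, 0.231] pointing down, gripper open.
Joint ranges: [-170.91, 170.91], [-42.67, 98.43], [-65.05, 77.54], [-120.47, 116.71], [-90, 82.35], [-180, 180]. Speed limits (degrees/s): [108.29, 108.29, 136.94, 147.25, 180, 180].

INTERFACE

Orientations are given as [roll, pitch, yaw] about the fixed x, y, z axes, in that order (R = Rz(yaw) Ry(pitch) Rx(roll)).
In Python, from bench import sense, read_camera, camera_model, close_job gives the robot as it stands. The module is installed in compiled form; this text tells all that it offers.
- The arm moves only by the tool play_rows, never from a script. Its argument "commands" is a list that holds one entry, the list of rows, each a list of 5 numbers: the shift along the tool's x, y, z in m, then the turn about the tool's x in degrees, then the finger opening in m, from 0 to 0.0854. A call has 1 to 10 rows; each row shifts and turns the commanded pose from where the row before left it, along the tool's axes as they then stand; what a row does not reach is not made up. A row lasts 1/8 s, in which the tool goes at most 62.5 mm and 10.7 degrees, less where a joint would pass 70% of its speed; a pose out of reach is approached as far as the arm can. A call is refused whole if a number of a shift passes 0.0625 or a number of a turn 10.7, either way. A call with a gripper value outside its range is refused whole. The fingers move at their own pace and stop on an object; "squeeze" is the grip in N (left out, the last holds). Time passes only in rows, so rows that do not move let the fingers close. It gives the time, the measured TCP pose, the force and the opening at its end, in the units of the state.
- sense(): the state, without advancing time (a new reading comes with each control period).
- read_camera(name): name is "side" or "top" or "wrist"; returns the picture (400x640x3 uint8, blue, green, red); there is no depth.
- camera_model(name): a dict with "mtx" (3x3 intrinsics, pixels), "rvec" (rotation vector, rad) and "tvec" (3), from world to camera coordinates, as OpenCV has them. Camera axes: x right, y down, z forward; pixel columns grow to the right and rows downward; lengths in m; the calibration is good to about 2 mm. The wrist camera is an equidistant fisheye: a pixel r from the principal point sees the ray r / f radians off the axis. A picture is of the moment at which its call begins: read the wrist's pose just before it. camera_model takes no time and is no camera call; for the wrist camera it gives the pose at the moment of the call.
- close_job(): hands the job in, once; it reports no verdict.
The state is a dict: "time_s": time; "joint_positions": joint angles; "joint_velocities": joint speeds; "tau": joint torques, N m; "eef_pos": TCP position; "tool_rot": TCP orientation; "ft_force": force on the tool from outside, world axes, zero at the start; "ft_torque": the same for the moment, N m; "gripper_width": finger opening in m.
Only numpy, scipy, OpenCV 4.12 (cv2) and the standard library are available. Lean on these libraries where they do the work, as an engineer would, in place of code of your own. Each camera call takes 0.05 s, during which the arm holds its last target. There are 200 camera calls.

## Working session

There is one attempt and no reset: what is moved stays moved. The work goes in short steps, Python scripts to look and compute and a tool call to move; the robot and the scene stay as the last step left them, time stands still between calls to the robot, and variables do not carry over. Pictures are saved under pics/ and viewed, about 8 in all and at most 12, crops included, and the job is handed in when it is done.

Besides the shell and the picture viewer there is one more tool, called after "Call:" as a command line: name --argument value ..., lists and objects as JSON in quotes. play_rows: Moves the arm, as the interface text tells. Its arguments: {"type":"object","properties":{"commands":{"type":"array","items":{"type":"array","items":{"type":"array","items":{"type":"number"}}}},"squeeze":{"type":"number"}},"required":["commands"]}

```bash
mkdir -p pics; cat > h.py <<'E'
import numpy as np, cv2
from bench import sense, read_camera, camera_model, close_job
from scipy.spatial.transform import Rotation as R
def snap(n,f,crop=None,k=1):
    im=read_camera(n)
    if crop: x0,y0,x1,y1=crop; im=im[y0:y1,x0:x1]
    if k!=1: im=cv2.resize(im,None,fx=k,fy=k,interpolation=cv2.INTER_CUBIC)
    cv2.imwrite('pics/'+f,im)
def ray(n,u,v,m=None):
    m=m or camera_model(n); K=np.array(m['mtx'],float); Rm=cv2.Rodrigues(np.array(m['rvec'],float))[0]; t=np.array(m['tvec'],float).ravel()
    a=np.array([(u-K[0,2])/K[0,0],(v-K[1,2])/K[1,1]])
    if n=='wrist':
        th=np.linalg.norm(a); d=np.array([*(a/max(th,1e-9)*np.sin(th)),np.cos(th)])
    else: d=np.array([*a,1.])
    return -Rm.T@t, Rm.T@d
def at(n,u,v,z,m=None):
    c,d=ray(n,u,v,m); return c+d*(z-c[2])/d[2]
def proj(n,p,m=None):
    m=m or camera_model(n); K=np.array(m['mtx'],float)
    q=cv2.Rodrigues(np.array(m['rvec'],float))[0]@np.array(p,float)+np.array(m['tvec'],float).ravel()
    if n=='wrist':
        r=np.hypot(q[0],q[1]); th=np.arctan2(r,q[2]); a=q[:2]/max(r,1e-9)*th
    else: a=q[:2]/q[2]
    return a*[K[0,0],K[1,1]]+[K[0,2],K[1,2]]
E
python3 - <<'E'
from h import *
print(sense())
for n in ('side','top','wrist'):
    snap(n,n+'0.png'); m=camera_model(n); print(n,m, ray(n,320,200)[0].round(3),ray(n,320,200)[1].round(3))
E
```

```text
{'time_s': 0.0, 'joint_positions': array([ 6.97851737e+01,  1.22258644e+01, -2.00719036e+00,  7.58314416e+01,
       -2.82466009e-04,  9.00011492e+01]), 'joint_velocities': array([-0.0462741 ,  0.1356889 ,  0.0746155 ,  0.03955608, -0.08184014,
       -0.02796948]), 'tau': array([ 1.22118086e-03, -6.86159563e+01,  4.87118268e+01,  1.77463051e-02,
        7.94548760e-05, -3.31321053e-05]), 'eef_pos': array([0.1726571 , 0.46888929, 0.23081418]), 'tool_rot': array([ -89.74792205,   89.93550298, -109.96389746]), 'ft_force': array([-0.08659136,  0.72730303,  0.11581969]), 'ft_torque': array([0.0102696 , 0.02392282, 0.0220479 ]), 'gripper_width': 0.08505253411245783}
side {'mtx': array([[428.77465797,   0.        , 318.89568178],
       [  0.        , 428.77465797, 199.56536281],
       [  0.        ,   0.        ,   1.        ]]), 'rvec': array([ 2.17773964, -0.43238652,  0.207455  ]), 'tvec': array([-0.50836147,  0.17403229,  0.82076133])} [ 0.265 -0.706  0.627] [ 0.302  0.741 -0.599]
top {'mtx': array([[370.45963171,   0.        , 323.29732645],
       [  0.        , 370.45963171, 200.73047681],
       [  0.        ,   0.        ,   1.        ]]), 'rvec': array([ 2.17648974, -2.16877953,  0.06026794]), 'tvec': array([0.02120704, 0.55296734, 0.93626528])} [0.48  0.003 0.976] [ 0.078  0.03  -0.997]
wrist {'mtx': array([[309.70691629,   0.        , 314.51013873],
       [  0.        , 309.70691629, 196.19336457],
       [  0.        ,   0.        ,   1.        ]]), 'rvec': array([-2.38723275, -1.6658313 , -0.22567336]), 'tvec': array([-0.49976564, -0.03600704,  0.37932891])} [0.11  0.492 0.375] [ 0.268 -0.08  -0.96 ]
```

View pics/top0.png

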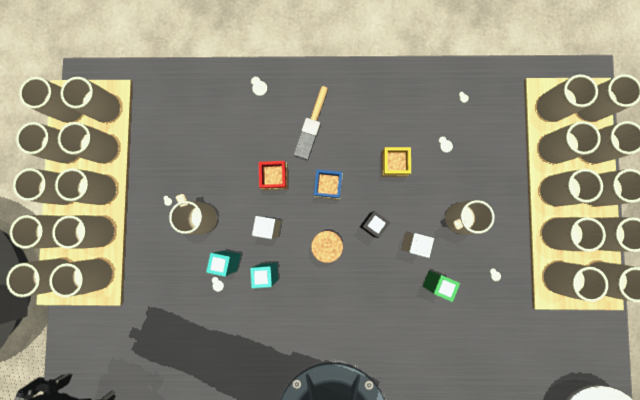

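View pics/side0.png

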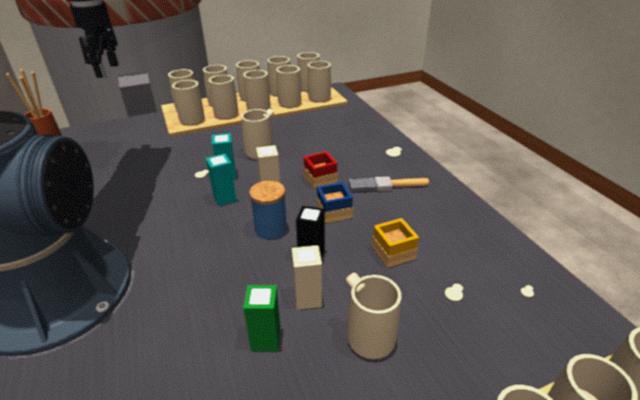

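Top view shows the off-white props at (265,228) and (421,245). The look-alikes are turquoise at (218,265) and (261,277), black at (375,224) and green at (447,288). The pockets are red (272,175), blue (328,184) and yellow (397,161). In the side view, only the props at (267,160) and (307,280) have cream sides. Next is a close crop for precise corners.

```bash
python3 - <<'E'
from h import *
im=cv2.imread('pics/top0.png')[140:270,245:445]
cv2.imwrite('pics/c1.png',cv2.resize(im,None,fx=4,fy=4,interpolation=cv2.INTER_CUBIC))
im=cv2.imread('pics/top0.png')
g=cv2.cvtColor(im,cv2.COLOR_BGR2HSV)
# white tops
for (u,v) in ((265,228),(421,245),(375,224)):
    w=((g[...,2]>200)&(g[...,1]<40)).astype(np.uint8); n,l,s,c=cv2.connectedComponentsWithStats(w)
    r=cv2.minAreaRect(np.argwhere(l==l[v,u])[:,::-1].astype(np.float32)); b=cv2.boxPoints(r)
    P=np.array([at('top',*q,.11) for q in b])[:,:2]; e=P[1]-P[0]
    print((u,v),s[l[v,u]],P.mean(0).round(4),[round(np.linalg.norm(P[i]-P[i-1]),4) for i in range(4)],np.degrees(np.arctan2(e[1],e[0]))%90)
for nm,lo,hi,(u,v) in (('red',(0,120,60),(8,255,255),(272,175)),('blue',(100,120,60),(125,255,255),(328,184)),('yel',(20,150,120),(32,255,255),(397,161))):
    w=cv2.inRange(g,lo,hi); M=np.zeros_like(w); M[v-22:v+22,u-22:u+22]=w[v-22:v+22,u-22:u+22]
    r=cv2.minAreaRect(np.argwhere(M>0)[:,::-1].astype(np.float32)); b=cv2.boxPoints(r)
    P=np.array([at('top',*q,.06) for q in b])[:,:2]; e=P[1]-P[0]
    print(nm,b.round(1).tolist(),P.mean(0).round(4),[round(np.linalg.norm(P[i]-P[i-1]),4) for i in range(4)],np.degrees(np.arctan2(e[1],e[0]))%90)
E
```

```text
(265, 228) [252 216  23  23 389] [0.4845 0.1617] [np.float64(0.0458), np.float64(0.0463), np.float64(0.046), np.float64(0.0462)] 80.67912509513093
(421, 245) [410 233  24  24 406] [ 0.4445 -0.2062] [np.float64(0.0454), np.float64(0.0471), np.float64(0.0456), np.float64(0.047)] 75.22899738637052
(375, 224) [368 216  17  17 167] [ 0.4921 -0.1021] [np.float64(0.0305), np.float64(0.0294), np.float64(0.0305), np.float64(0.0294)] 53.04828322619745
red [[258.0, 161.0], [285.0, 161.0], [285.0, 187.0], [258.0, 187.0]] [0.6167 0.1522] [np.float64(0.0656), np.float64(0.0679), np.float64(0.0655), np.float64(0.0676)] 0.030649601388091696
blue [[313.6000061035156, 195.0], [316.20001220703125, 169.0], [341.6000061035156, 171.60000610351562], [339.0, 197.5]] [0.5936 0.0118] [np.float64(0.0635), np.float64(0.0653), np.float64(0.0638), np.float64(0.0652)] 84.66847870430036
yel [[384.0, 148.0], [410.0, 148.0], [410.0, 174.0], [384.0, 174.0]] [ 0.6498 -0.1608] [np.float64(0.0655), np.float64(0.0647), np.float64(0.0654), np.float64(0.0643)] 89.98837737835235
```

View pics/c1.png

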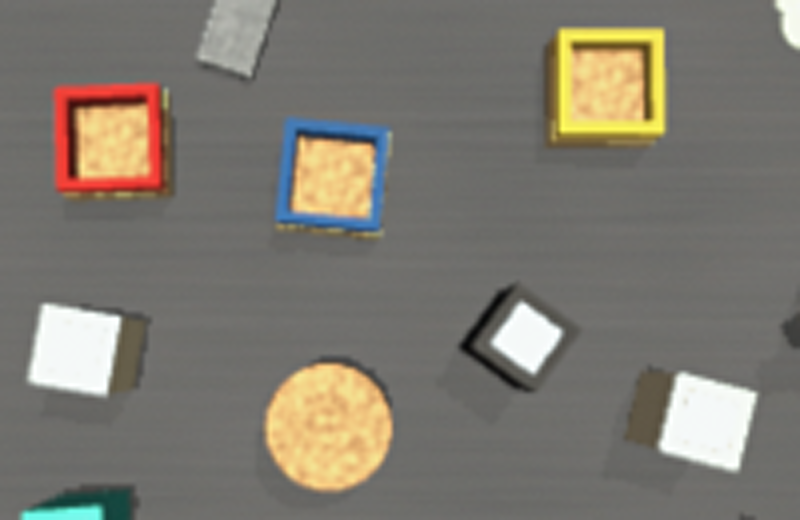

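The crop confirms both chosen props: white tops 46 mm across, cream sides. Its rim corners give pocket yaws of about red +2.7°, blue −4.5° and yellow 0°. I'll refine these with a fit and work out the tool moves.

```bash
cat >> h.py <<'E'
def deltas(p,yaw):
    """tool-frame shift to world point p and turn about tool x so tool y is along yaw (mod 180, or nearest of 90)"""
    s=sense(); Rm=R.from_euler('xyz',s['tool_rot'],degrees=True).as_matrix()
    y=Rm[:,1]; a=np.degrees(np.arctan2(y[1],y[0])); d=Rm.T@(np.array(p)-s['eef_pos'])
    t=(yaw-a+90)%180-90
    print('pos',s['eef_pos'].round(4),'yaw of tool y',round(a,2),'x axis',Rm[:,0].round(3),'shift(tool)',d.round(4),'turn',round(-t,2),'j6',s['joint_positions'][5].round(1),'F',s['ft_force'].round(2),'t',s['time_s'],'w',s['gripper_width'])
E
python3 - <<'E'
from h import *
C={'red':[(54,88),(160,83),(165,190),(58,195)],'blue':[(286,118),(390,125),(382,232),(276,227)],'yel':[(557,28),(665,28),(665,137),(557,136)],'pa':[(42,303),(121,316),(108,397),(28,384)],'pb':[(676,372),(757,392),(740,472),(659,453)]}
for k,c in C.items():
    P=np.array([at('top',(X+.5)/4-.5+245,(Y+.5)/4-.5+140,.11 if k[0]=='p' else .06) for X,Y in c])[:,:2]
    e=(P[1]-P[0]+P[2]-P[3]); f=(P[0]-P[3]+P[1]-P[2]); print(k,P.mean(0).round(4),(np.linalg.norm(e)/2).round(4),(np.linalg.norm(f)/2).round(4),'yaw',np.degrees(np.arctan2(e[1],e[0]))+90,np.degrees(np.arctan2(f[1],f[0])))
for n,p in (('jar',(327,246,.106)),('jugL',(186,217,.12)),('jugR',(477,217,.12)),('blk',(375,224,.11)),('grn',(447,288,.11))): print(n,at('top',*p).round(3))
deltas((.4845,.1617,.2),80.7);deltas((.4845,.1617,.2),-9.3)
E
```

```text
red [0.6158 0.1511] 0.0668 0.0676 yaw 2.777789282479887 3.2479502427397353
blue [0.5931 0.0109] 0.0654 0.0678 yaw -3.1911955424661045 -4.5398520416941865
yel [ 0.6518 -0.1617] 0.067 0.0683 yaw -0.24005984639372002 -0.6206799588003004
pa [0.4839 0.1614] 0.0474 0.0478 yaw -8.97148086123886 -8.580647896409943
pb [ 0.4438 -0.2064] 0.0477 0.0474 yaw -13.291122200131255 -12.781978977273422
jar [0.441 0.012 0.106]
jugL [0.507 0.341 0.12 ]
jugR [ 0.509 -0.331  0.12 ]
blk [ 0.492 -0.099  0.11 ]
grn [ 0.347 -0.263  0.11 ]
pos [0.1727 0.469  0.2309] yaw of tool y 69.78 x axis [-0.    -0.001 -1.   ] shift(tool) [ 0.0311 -0.1806  0.3988] turn -10.92 j6 90.0 F [ 0.67 -0.03  0.02] t 0.15 w 0.08577488083747233
pos [0.1727 0.469  0.2309] yaw of tool y 69.78 x axis [-0.    -0.001 -1.   ] shift(tool) [ 0.0311 -0.1806  0.3988] turn 79.08 j6 90.0 F [ 0.67 -0.03  0.02] t 0.15 w 0.08577488083747233
```

Call:
play_rows --commands '[[[0, 0, 0, -5.5, 0.072], [0, 0, 0, -5.6, 0.072], [0.004, -0.0318, 0.0445, 0, 0.072], [0.004, -0.0318, 0.0445, 0, 0.072], [0.004, -0.0318, 0.0445, 0, 0.072], [0.004, -0.0318, 0.0445, 0, 0.072], [0.004, -0.0318, 0.0445, 0, 0.072], [0.01, -0.0318, 0.0445, 0, 0.072], [0.01, -0.0318, 0.0445, 0, 0.072], [0.01, -0.0318, 0.0445, 0, 0.072]]]' --squeeze 60

```text
time_s: 1.4
eef_pos: [0.485, 0.1601, 0.1809]
tool_rot: [108.3, 90.0, 99.2]
ft_force: [0.7, 1.1, 0.6]
gripper_width: 0.0721
```

```bash
python3 - <<'E'
from h import *
deltas((.484,.1615,.066),80.9)
m=camera_model('wrist'); snap('wrist','w1.png')
for n,p in (('a',(.484,.1615,.11)),('red',(.6158,.1511,.06)),('blue',(.5931,.0109,.06))): print(n,proj('wrist',p,m).round(0))
E
```

```text
pos [0.485  0.1601 0.1809] yaw of tool y 80.88 x axis [-0.  0. -1.] shift(tool) [ 0.1149  0.0012 -0.0012] turn -0.02 j6 27.4 F [0.74 1.13 0.62] t 1.4 w 0.07209478100923707
a [316. 204.]
red [326. 311.]
blue [196. 305.]
```

View pics/w1.png

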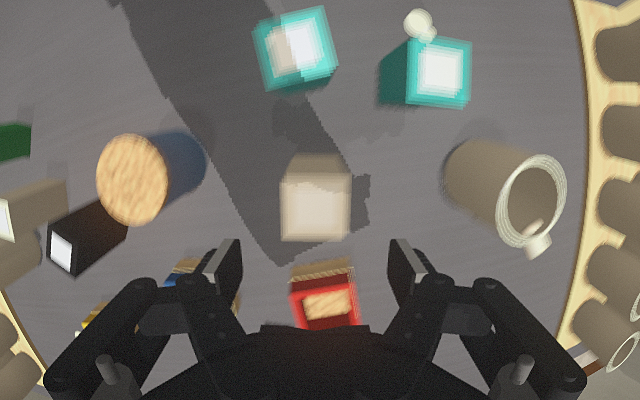

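Wrist view: prop a is centred between the jaws, top face roughly (280..351, 180..241). Turquoise look-alikes are above it and red is below. I'll check the top face's centre against the top-camera estimate.

```bash
python3 - <<'E'
from h import *
m=camera_model('wrist')
c,d=ray('wrist',320,200,m); print(c,d)
P=np.array([at('wrist',u,v,.11,m) for u,v in ((280,182),(350,180),(351,241),(282,241))]);print(P.round(4),P.mean(0).round(4))
im=cv2.imread('pics/w1.png'); print(im[145:250:3,316].tolist()); print(im[210,270:362:2].sum(1).tolist())
E
```

```text
[0.42213185 0.16710403 0.32322191] [ 0.27800407 -0.02931213 -0.96013256]
[[0.4662 0.1347 0.11  ]
 [0.4727 0.1839 0.11  ]
 [0.5194 0.1787 0.11  ]
 [0.5111 0.1274 0.11  ]] [0.4924 0.1562 0.11  ]
[[77, 76, 80], [84, 85, 87], [79, 80, 83], [88, 95, 102], [101, 114, 123], [104, 123, 136], [103, 122, 132], [99, 120, 132], [100, 120, 130], [104, 125, 137], [121, 143, 156], [129, 155, 166], [145, 168, 182], [153, 177, 190], [172, 193, 206], [183, 202, 212], [187, 202, 212], [193, 209, 218], [194, 210, 220], [190, 207, 216], [192, 211, 218], [191, 208, 217], [194, 209, 219], [191, 208, 217], [192, 209, 217], [189, 206, 215], [189, 206, 215], [183, 201, 213], [174, 197, 210], [170, 196, 210], [157, 181, 194], [132, 153, 166], [107, 121, 131], [86, 91, 96], [127, 130, 136]]
[282, 276, 275, 280, 283, 373, 435, 497, 535, 575, 574, 587, 601, 605, 618, 620, 618, 619, 621, 616, 621, 619, 619, 619, 620, 617, 612, 617, 616, 616, 620, 606, 596, 594, 580, 570, 554, 518, 476, 416, 374, 292, 286, 274, 270, 262]
```

```bash
python3 - <<'E'
from h import *
im=cv2.imread('pics/side0.png'); g=cv2.cvtColor(im,cv2.COLOR_BGR2HSV)
print('top a',proj('side',(.484,.1615,.11)),'b',proj('side',(.444,-.2063,.11)))
for (u,v) in ((267,151),(307,254)):
  for th in (185,205,220):
    w=((g[...,2]>th)).astype(np.uint8); n,l,s,c=cv2.connectedComponentsWithStats(w); print(th,s[l[v,u]],c[l[v,u]].round(2),at('side',*c[l[v,u]],.11).round(4))
a=im[135:195,240:345]; b=im[235:315,275:345]
cv2.imwrite('pics/c2.png',np.hstack([cv2.resize(a,(525,300)),cv2.resize(b,(262,300))]))
w=cv2.imread('pics/w1.png')[140:340,260:380]; cv2.imwrite('pics/c3.png',cv2.resize(w,None,fx=3,fy=3,interpolation=cv2.INTER_CUBIC))
E
```

```text
top a [267.44574568 151.05814997] b [307.19060673 256.07113739]
185 [256 146  22  11 197] [266.41 151.  ] [0.4818 0.1627 0.11  ]
205 [257 146  20  11 177] [266.46 150.9 ] [0.482  0.1631 0.11  ]
220 [257 146  20  11 163] [266.45 150.92] [0.482 0.163 0.11 ]
185 [292 246  29  21 510] [305.93 256.06] [ 0.442  -0.2054  0.11  ]
205 [292 246  29  21 481] [305.8  255.91] [ 0.4419 -0.205   0.11  ]
220 [293 246  28  20 459] [306.01 255.8 ] [ 0.4424 -0.2049  0.11  ]
```

View pics/c3.png

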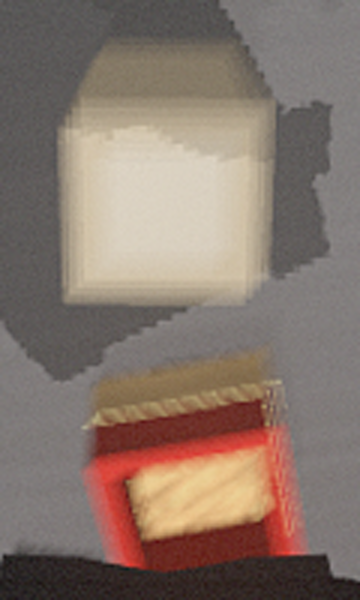

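Enlarged, the top face spans (280..351, 172..241), with a gripper shadow crossing it. Its centre at (315.7, 206.5) agrees with the top camera within 2 mm, and the side camera agrees too. Descend and grip.

Call:
play_rows --commands '[[[0.03, 0, 0, 0, 0.072], [0.03, 0, 0, 0, 0.072], [0.03, 0, 0, 0, 0.072], [0.025, 0, 0, 0, 0.072], [0, 0, 0, 0, 0.072], [0, 0, 0, 0, 0.072]]]'

```text
time_s: 2.2
eef_pos: [0.4844, 0.1618, 0.0672]
tool_rot: [28.4, 90.0, 19.3]
ft_force: [0.0, -0.2, 0.5]
gripper_width: 0.0723
```

Call:
play_rows --commands '[[[0, 0, 0, 0, 0.04], [0, 0, 0, 0, 0.04], [0, 0, 0, 0, 0.04], [0, 0, 0, 0, 0.04], [-0.01, 0, 0, 0, 0.04], [-0.01, 0, 0, 0, 0.04], [0, 0, 0, 0, 0.04], [0, 0, 0, 0, 0.04], [0, 0, 0, 0, 0.04]]]'

```text
time_s: 3.32
eef_pos: [0.4837, 0.1615, 0.086]
tool_rot: [-151.5, 90.0, -160.6]
ft_force: [-0.1, -0.2, -2.7]
gripper_width: 0.0455
```

Call:
play_rows --commands '[[[0, 0, 0, 0, 0.04], [0, 0, 0, 0, 0.04]]]'

```text
time_s: 3.58
eef_pos: [0.4839, 0.1616, 0.0862]
tool_rot: [-143.3, 90.0, -152.4]
ft_force: [-0.5, 0.5, -4.5]
gripper_width: 0.0454
```

```bash
python3 - <<'E'
from h import *
f=[]
for i in range(14): read_camera('side'); f.append(sense()['ft_force'][2])
print(np.round(f,2),np.mean(f),np.std(f)/14**.5); deltas((.6158,.1511,.19),93)
snap('wrist','w2.png')
E
```

```text
[-3.34 -3.7  -2.94 -4.21 -4.11 -3.82 -4.49 -3.6  -3.43 -3.67 -2.79 -3.28
 -2.95 -4.37] -3.6207883854634213 0.13871226328221234
pos [0.484  0.1616 0.0863] yaw of tool y 80.89 x axis [ 0. -0. -1.] shift(tool) [-0.1037  0.0105  0.1318] turn -12.11 j6 27.6 F [ 0.06 -0.17 -4.37] t 4.275 w 0.0453036151055654
```

Prop a weighs about 3.6 N, so it is cored and goes to yellow. Carry it above yellow.

Call:
play_rows --commands '[[[-0.04, 0, 0, -4.3, 0.04], [-0.04, 0, 0, -4.4, 0.04], [0, -0.0402, 0.0212, 0, 0.04], [0, -0.0402, 0.0212, 0, 0.04], [0, -0.0402, 0.0212, 0, 0.04], [0, -0.0402, 0.0212, 0, 0.04], [0, -0.0402, 0.0212, 0, 0.04], [0, -0.0402, 0.0212, 0, 0.04], [0, -0.0402, 0.0212, 0, 0.04], [0, -0.0402, 0.0212, 0, 0.04]]]' --squeeze 80

```text
time_s: 5.58
eef_pos: [0.6517, -0.1626, 0.1662]
tool_rot: [109.6, 90.0, 109.1]
ft_force: [1.3, 0.0, -3.8]
gripper_width: 0.0452
```

```bash
python3 - <<'E'
from h import *
m=camera_model('wrist')
deltas((.651,-.161,.128),89.6)
A=read_camera('top')[110:240,340:460]; B=read_camera('wrist')[140:360,210:430]; S=read_camera('side')[120:290,300:480]
cv2.imwrite('pics/m1.png',np.hstack([cv2.resize(x,(390,420) if i==0 else (400,420),interpolation=cv2.INTER_CUBIC) for i,x in enumerate((B,S))]))
print(proj('wrist',(.651,-.161,.06),m))
for sx,sy in ((1,1),(1,-1),(-1,-1),(-1,1)): print(proj('wrist',(.651+sx*.0325,-.161+sy*.0325,.06),m).round(0),proj('side',(.651+sx*.0325,-.161+sy*.0325,.06)).round(1))
E
```

```text
pos [ 0.6517 -0.1626  0.1662] yaw of tool y 89.58 x axis [-0.  0. -1.] shift(tool) [ 0.0382  0.0016 -0.0007] turn -0.02 j6 -13.6 F [ 1.33  0.04 -3.75] t 5.575 w 0.045178374464435254
[316.51900236 192.45593061]
[354. 228.] [401.6 218. ]
[279. 229.] [418.8 237.2]
[276. 154.] [389.9 245.9]
[356. 154.] [373.9 225.8]
```

View pics/m1.png

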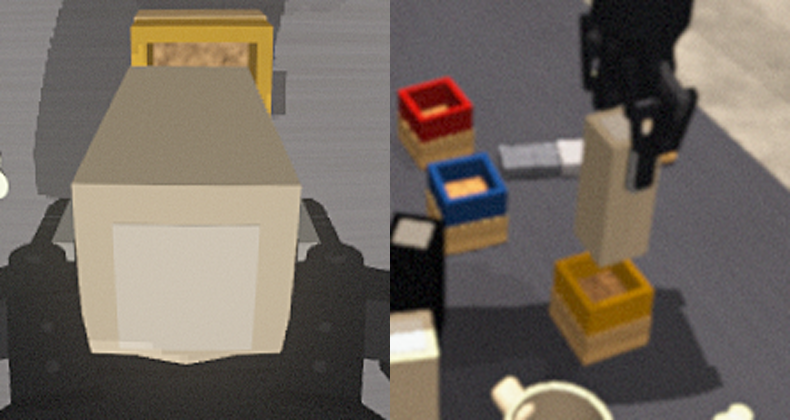

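```bash
python3 - <<'E'
from h import *
m=camera_model('wrist'); s=sense(); x,y,z=s['eef_pos']; print(s['ft_torque'])
bz=z-.066
for n,dx,dz in (('bottom near',-.023,0),('top near',-.023,.11)):
    print(n,[proj('wrist',(x+dx,y+k*.023,bz+dz),m).round(1) for k in(-1,1)],[proj('side',(x+dx,y+k*.023,bz+dz)).round(1) for k in(-1,1)])
def seen(X,Y): return X/1.773+210,Y/1.909+140
for q in ((133,67),(250,67),(75,184),(300,184),(131,27),(273,27)): print(q,np.round(seen(*q),1))
# rim refine from fresh top image
im=read_camera('top'); cv2.imwrite('pics/t2.png',im)
g=cv2.cvtColor(cv2.imread('pics/w2.png'),cv2.COLOR_BGR2HSV)
import bench
W=read_camera('wrist'); cv2.imwrite('pics/w3.png',W)
print('row v=157',[(u,W[157,u].tolist()) for u in range(278,372,2) if not 296<u<352])
print('row v=168',[(u,W[172,u].tolist()) for u in range(276,372,3)])
E
```

```text
[0.10984854 0.08171475 0.02356997]
bottom near [array([281.2, 176.7]), array([347.4, 176. ])] [array([394.5, 226.8]), array([382.6, 212.8])]
top near [array([249.6, 240.3]), array([378.8, 239.2])] [array([400.8, 178.5]), array([387.6, 165.5])]
(133, 67) [285.  175.1]
(250, 67) [351.  175.1]
(75, 184) [252.3 236.4]
(300, 184) [379.2 236.4]
(131, 27) [283.9 154.1]
(273, 27) [364.  154.1]
row v=157 [(278, [54, 156, 199]), (280, [58, 155, 194]), (282, [53, 154, 192]), (284, [61, 158, 198]), (286, [61, 157, 195]), (288, [55, 156, 197]), (290, [62, 159, 197]), (292, [57, 156, 195]), (294, [57, 158, 197]), (296, [60, 159, 198]), (352, [61, 158, 197]), (354, [61, 160, 199]), (356, [63, 146, 183]), (358, [83, 81, 79]), (360, [90, 88, 94]), (362, [85, 87, 90]), (364, [90, 96, 98]), (366, [122, 123, 127]), (368, [131, 134, 137]), (370, [128, 131, 136])]
row v=168 [(276, [93, 97, 102]), (279, [62, 171, 212]), (282, [63, 170, 210]), (285, [54, 156, 196]), (288, [30, 83, 111]), (291, [107, 157, 194]), (294, [109, 159, 198]), (297, [87, 130, 165]), (300, [86, 130, 163]), (303, [93, 138, 178]), (306, [91, 139, 178]), (309, [89, 129, 163]), (312, [97, 144, 182]), (315, [98, 143, 178]), (318, [104, 150, 189]), (321, [111, 158, 196]), (324, [96, 138, 176]), (327, [95, 137, 176]), (330, [75, 110, 141]), (333, [86, 122, 155]), (336, [84, 123, 160]), (339, [107, 157, 193]), (342, [118, 165, 204]), (345, [31, 87, 115]), (348, [53, 142, 180]), (351, [53, 150, 190]), (354, [62, 154, 192]), (357, [90, 92, 93]), (360, [90, 93, 98]), (363, [90, 94, 97]), (366, [130, 135, 140]), (369, [129, 131, 134])]
```

The settled wrist image puts the yellow rim at u 277–357, matching the prediction. The earlier 8 px offset came from residual arm motion. Re-measure the pose, then lower.

```bash
python3 - <<'E'
from h import *
deltas((.651,-.161,.13),89.6)
m=camera_model('wrist'); W=cv2.cvtColor(cv2.imread('pics/w3.png'),cv2.COLOR_BGR2HSV)
M=cv2.inRange(W,(18,150,90),(30,255,255)); ys,xs=np.nonzero(M[145:200,250:380]); print('yellow bbox',xs.min()+250,xs.max()+250,ys.min()+145,ys.max()+145)
for v in (152,157,162,168,175): r=np.nonzero(M[v,250:380])[0]+250; print(v,r.min(),r.max(), at('wrist',r.min()-.5,v,.06,m).round(4),at('wrist',r.max()+.5,v,.06,m).round(4)) if len(r) else 0
E
```

```text
pos [ 0.651  -0.161   0.1659] yaw of tool y 89.57 x axis [-0.001  0.    -1.   ] shift(tool) [ 0.0359  0.     -0.    ] turn -0.03 j6 -13.5 F [-0.98  0.18 -3.33] t 5.825 w 0.04506229034305226
yellow bbox 277 356 152 184
152 281 352 [ 0.6159 -0.1885  0.06  ] [ 0.6162 -0.1299  0.06  ]
157 277 356 [ 0.6199 -0.1919  0.06  ] [ 0.6204 -0.1265  0.06  ]
162 277 356 [ 0.6241 -0.192   0.06  ] [ 0.6245 -0.1264  0.06  ]
168 277 356 [ 0.6291 -0.1922  0.06  ] [ 0.6295 -0.1263  0.06  ]
175 278 356 [ 0.635  -0.1915  0.06  ] [ 0.6354 -0.1262  0.06  ]
```

Call:
play_rows --commands '[[[0.02, 0.001, 0, 0, 0.04], [0.012, 0, 0, 0, 0.04], [0.006, 0, 0, 0, 0.04], [0.005, 0, 0, 0, 0.04], [0.005, 0, 0, 0, 0.04], [0.004, 0, 0, 0, 0.04], [0, 0, 0, 0, 0.04]]]'

```text
time_s: 6.7
eef_pos: [0.6511, -0.1602, 0.1141]
tool_rot: [170.4, 90.0, 170.0]
ft_force: [0.4, 0.3, -3.2]
gripper_width: 0.0452
```

```bash
python3 - <<'E'
from h import *
deltas((.651,-.16,.10),89.6)
W=read_camera('wrist')[120:380,190:450]; S=read_camera('side')[140:270,340:460]
cv2.imwrite('pics/m2.png',np.hstack([cv2.resize(W,(400,400)),cv2.resize(S,(370,400),interpolation=cv2.INTER_CUBIC)]))
deltas((.651,-.16,.10),89.6)
E
```

```text
pos [ 0.6511 -0.1602  0.1141] yaw of tool y 89.58 x axis [-0.  0. -1.] shift(tool) [ 0.0141  0.0002 -0.0001] turn -0.02 j6 -13.4 F [ 0.38  0.27 -3.16] t 6.7 w 0.04522130919238797
pos [ 0.6513 -0.1602  0.1144] yaw of tool y 89.58 x axis [ 0.  0. -1.] shift(tool) [ 0.0144  0.0002 -0.0003] turn -0.02 j6 -13.4 F [ 0.4   0.19 -3.04] t 6.8 w 0.04525796359294548
```

View pics/m2.png

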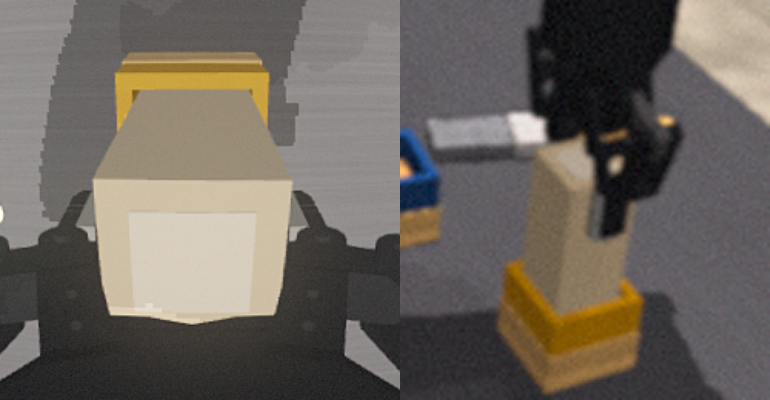

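Wrist and side views show the prop's lower end inside the yellow rim, and the force shows only its weight. Lower to the bed.

Call:
play_rows --commands '[[[0.003, 0, 0, 0, 0.04], [0.003, 0, 0, 0, 0.04], [0.003, 0, 0, 0, 0.04], [0.003, 0, 0, 0, 0.04], [0.002, 0, 0, 0, 0.04], [0.002, 0, 0, 0, 0.04], [0, 0, 0, 0, 0.04]]]'

```text
time_s: 7.68
eef_pos: [0.6513, -0.1602, 0.0983]
tool_rot: [2.5, 90.0, 2.0]
ft_force: [-2.2, 0.8, 4.8]
gripper_width: 0.0453
```

Call:
play_rows --commands '[[[0.002, 0, 0, 0, 0.04], [0.002, 0, 0, 0, 0.04], [0.002, 0, 0, 0, 0.04], [0.001, 0, 0, 0, 0.04], [0, 0, 0, 0, 0.04]]]'

```text
time_s: 8.3
eef_pos: [0.6513, -0.1602, 0.0913]
tool_rot: [56.7, 90.0, 56.2]
ft_force: [-0.2, 1.4, 3.4]
gripper_width: 0.0447
```

Call:
play_rows --commands '[[[0.002, 0, 0, 0, 0.04], [0.002, 0, 0, 0, 0.04], [0.001, 0, 0, 0, 0.04], [0.001, 0, 0, 0, 0.04], [0, 0, 0, 0, 0.04]]]'

```text
time_s: 8.93
eef_pos: [0.6513, -0.1602, 0.0854]
tool_rot: [-7.8, 90.0, -8.2]
ft_force: [-1.5, 0.2, 5.9]
gripper_width: 0.0452
```

Call:
play_rows --commands '[[[0.0005, 0, 0, 0, 0.04], [0.0005, 0, 0, 0, 0.04], [0, 0, 0, 0, 0.04]]]'

```text
time_s: 9.3
eef_pos: [0.6514, -0.1602, 0.0847]
tool_rot: [-6.1, 90.0, -6.6]
ft_force: [-2.2, 1.8, 9.1]
gripper_width: 0.0449
```

Call:
play_rows --commands '[[[0.0005, 0, 0, 0, 0.04], [0, 0, 0, 0, 0.04], [0, 0, 0, 0, 0.04]]]'

```text
time_s: 9.68
eef_pos: [0.6514, -0.1602, 0.0843]
tool_rot: [-6.7, 90.0, -7.1]
ft_force: [-3.6, 2.8, 11.4]
gripper_width: 0.0454
```

Call:
play_rows --commands '[[[0.0004, 0, 0, 0, 0.04], [0, 0, 0, 0, 0.04]]]'

```text
time_s: 9.93
eef_pos: [0.6514, -0.1602, 0.0841]
tool_rot: [-7.3, 90.0, -7.7]
ft_force: [-3.1, 2.6, 11.5]
gripper_width: 0.0453
```

Call:
play_rows --commands '[[[0.0004, 0, 0, 0, 0.04], [0, 0, 0, 0, 0.04], [0, 0, 0, 0, 0.04]]]'

```text
time_s: 10.3
eef_pos: [0.6514, -0.1602, 0.0838]
tool_rot: [-8.3, 90.0, -8.7]
ft_force: [-3.5, 2.1, 14.1]
gripper_width: 0.0453
```

Call:
play_rows --commands '[[[-0.001, 0, 0, 0, 0.04], [-0.001, 0, 0, 0, 0.04], [0, 0, 0, 0, 0.05], [0, 0, 0, 0, 0.07], [0, 0, 0, 0, 0.07], [-0.02, 0, 0, 0, 0.07], [-0.04, 0, 0, 0, 0.072], [-0.04, 0, 0, 0, 0.072], [-0.03, 0, 0, 0, 0.072]]]'

```text
time_s: 11.42
eef_pos: [0.6514, -0.1603, 0.2168]
tool_rot: [-14.3, 89.9, -14.7]
ft_force: [-0.5, -0.7, -0.9]
gripper_width: 0.0719
```

```bash
python3 - <<'E'
from h import *
W=read_camera('wrist')[120:330,210:430]; S=read_camera('side')[120:270,330:460]
cv2.imwrite('pics/m3.png',np.hstack([cv2.resize(W,(420,400)),cv2.resize(S,(347,400),interpolation=cv2.INTER_CUBIC)]))
deltas((.4440,-.2063,.19),76.5)
print(proj('side',(.651-.0,-.16,.13)),proj('side',(.651-.023,-.16-.023,.13)),proj('side',(.651-.023,-.16-.023,.14)))
E
```

```text
pos [ 0.6525 -0.1605  0.2185] yaw of tool y 89.59 x axis [ 0.005 -0.001 -1.   ] shift(tool) [ 0.0276 -0.0472 -0.2083] turn 13.09 j6 -13.4 F [ 0.57  1.16 -0.03] t 11.525 w 0.0719562568974421
[399.4043917  203.37490612] [395.05483641 213.2068545 ] [395.59543644 208.95824296]
```

View pics/m3.png

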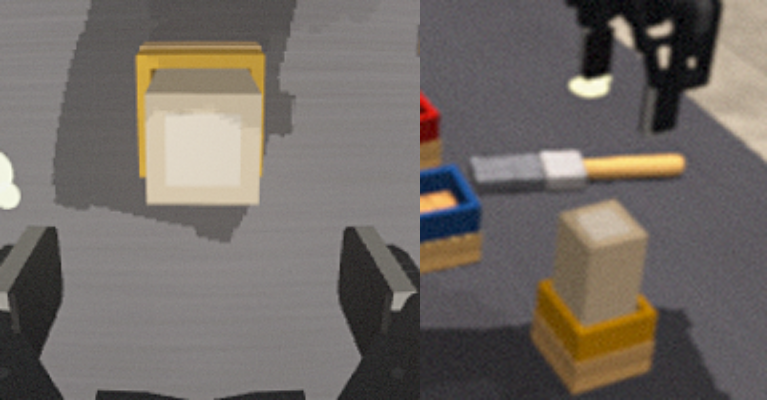

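Prop a stands upright in yellow, and the force slope of about 5 N/mm confirmed the stop. Now prop b.

Call:
play_rows --commands '[[[0, 0, 0, 6.8, 0.072], [0, 0, 0, 6.8, 0.072], [0.005, -0.0189, -0.038, 0, 0.072], [0.005, -0.0189, -0.038, 0, 0.072], [0.008, -0.0189, -0.038, 0, 0.072], [0.008, -0.0189, -0.038, 0, 0.072], [0.008, -0.0189, -0.038, 0, 0.072], [0, 0, 0, 0, 0.072], [0, 0, 0, 0, 0.072], [0, 0, 0, 0, 0.072]]]' --squeeze 60

```text
time_s: 12.78
eef_pos: [0.4448, -0.2058, 0.1809]
tool_rot: [7.8, 90.0, -6.2]
ft_force: [0.0, 0.2, 0.3]
gripper_width: 0.0713
```

```bash
python3 - <<'E'
from h import *
m=camera_model('wrist'); W=read_camera('wrist'); deltas((.444,-.206,.0665),76)
cv2.imwrite('pics/w4.png',cv2.resize(W[130:270,230:400],None,fx=4,fy=4,interpolation=cv2.INTER_CUBIC))
c,s=np.cos(np.radians(-14)),np.sin(np.radians(-14))
for a,b in ((-1,-1),(-1,1),(1,1),(1,-1)):
    a*=.023;b*=.023; q=proj('wrist',(.444+a*c-b*s,-.206+a*s+b*c,.11),m); print(((q-[230,130]+.5)*4-.5).round(0))
E
```

```text
pos [ 0.4447 -0.2057  0.1809] yaw of tool y 76.03 x axis [-0.  0. -1.] shift(tool) [ 0.1144 -0.0004 -0.0007] turn 0.03 j6 -10.9 F [ 0.58  0.36 -0.27] t 12.825 w 0.07175283146265479
[207. 177.]
[466. 177.]
[459. 418.]
[214. 418.]
```

View pics/w4.png

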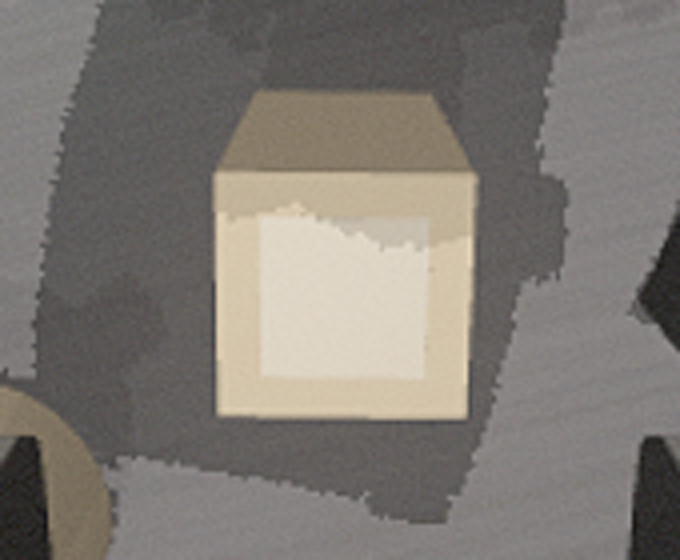

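Prop b is cream with no coloured sides, and its top face corners (214,170)–(469,417) lie within about 2 camera pixels of prediction. Grip, lift and weigh.

Call:
play_rows --commands '[[[0.03, 0.0005, -0.001, 0, 0.072], [0.03, 0, 0, 0, 0.072], [0.03, 0, 0, 0, 0.072], [0.024, 0, 0, 0, 0.072], [0, 0, 0, 0, 0.072], [0, 0, 0, 0, 0.04], [0, 0, 0, 0, 0.04], [0, 0, 0, 0, 0.04], [0, 0, 0, 0, 0.04], [0, 0, 0, 0, 0.04]]]'

```text
time_s: 14.08
eef_pos: [0.4442, -0.2054, 0.0682]
tool_rot: [-3.1, 89.9, -17.1]
ft_force: [0.8, 2.4, 7.4]
gripper_width: 0.0453
```

Call:
play_rows --commands '[[[-0.01, 0, 0, 0, 0.04], [-0.01, 0, 0, 0, 0.04], [0, 0, 0, 0, 0.04], [0, 0, 0, 0, 0.04]]]'

```text
time_s: 14.58
eef_pos: [0.4431, -0.2052, 0.087]
tool_rot: [-24.1, 90.0, -38.1]
ft_force: [0.6, -0.9, -1.5]
gripper_width: 0.0455
```

```bash
python3 - <<'E'
from h import *
f=[]
for i in range(12): read_camera('side'); f.append(sense()['ft_force'][2])
print(np.round(f,2),np.mean(f)); deltas((.6158,.1511,.17),93); deltas((.5933,.0113,.17),86)
E
```

```text
[-1.35 -2.08 -1.74 -2.73 -1.55 -0.47 -1.17 -1.54 -1.53 -1.25 -1.62 -1.39] -1.535516736361654
pos [ 0.4432 -0.2051  0.087 ] yaw of tool y 75.99 x axis [-0.  0. -1.] shift(tool) [-0.083   0.3874  0.0812] turn -17.01 j6 -10.8 F [ 0.51  0.27 -1.39] t 15.175 w 0.04552985033173277
pos [ 0.4432 -0.2051  0.087 ] yaw of tool y 75.99 x axis [-0.  0. -1.] shift(tool) [-0.083   0.2463  0.0933] turn -10.01 j6 -10.8 F [ 0.51  0.27 -1.39] t 15.175 w 0.04552985033173277
```

About 1.5 N, so prop b is hollow and goes to blue.

Call:
play_rows --commands '[[[-0.035, 0, 0, -3.2, 0.04], [-0.035, 0, 0, -3.2, 0.04], [-0.035, 0, 0, -3.3, 0.04], [0, 0.0378, 0.0222, 0, 0.04], [0, 0.0378, 0.0222, 0, 0.04], [0, 0.0378, 0.0222, 0, 0.04], [0, 0.0378, 0.0222, 0, 0.04], [0, 0.0378, 0.0222, 0, 0.04], [0, 0.0378, 0.0222, 0, 0.04]]]'

```text
time_s: 16.3
eef_pos: [0.5937, 0.0123, 0.192]
tool_rot: [-40.3, 90.0, -44.7]
ft_force: [0.8, -0.7, -0.4]
gripper_width: 0.0455
```

Call:
play_rows --commands '[[[0.02, 0, 0, 0, 0.04], [0.01, 0, 0, 0, 0.04], [0, 0, 0, 0, 0.04], [0, 0, 0, 0, 0.04], [0, 0, 0, 0, 0.04], [0, 0, 0, 0, 0.04]]]'

```text
time_s: 17.05
eef_pos: [0.5932, 0.0108, 0.1624]
tool_rot: [5.4, 90.0, 1.1]
ft_force: [-0.2, 0.3, -0.5]
gripper_width: 0.0452
```

```bash
python3 - <<'E'
from h import *
m=camera_model('wrist'); W=read_camera('wrist'); deltas((.5933,.0113,.13),85.7)
cv2.imwrite('pics/w5.png',cv2.resize(W[130:270,230:400],None,fx=4,fy=4,interpolation=cv2.INTER_CUBIC))
M=cv2.inRange(cv2.cvtColor(W,cv2.COLOR_BGR2HSV),(100,120,50),(125,255,255)); M[:, :250]=0;M[:,385:]=0; M[:130]=0;M[210:]=0
c,s=np.cos(np.radians(-4.3)),np.sin(np.radians(-4.3))
for v in range(140,196,6):
    r=np.nonzero(M[v])[0]
    if len(r): print(v,r.min(),r.max(),at('wrist',r.min()-.5,v,.06,m).round(4)[:2],at('wrist',r.max()+.5,v,.06,m).round(4)[:2])
for a,b in ((-1,-1),(-1,1),(1,1),(1,-1)):
    a*=.0325;b*=.0325; q=proj('wrist',(.5933+a*c-b*s,.0113+a*s+b*c,.06),m); print(q.round(1),((q-[230,130]+.5)*4-.5).round(0))
E
```

```text
pos [0.5932 0.0109 0.1623] yaw of tool y 85.68 x axis [ 0.  0. -1.] shift(tool) [0.0323 0.0004 0.0001] turn -0.02 j6 5.4 F [ 0.96 -0.71 -1.32] t 17.1 w 0.04537093438895333
152 282 310 [ 0.5561 -0.013 ] [0.5579 0.0102]
158 279 358 [ 0.5607 -0.0158] [0.5655 0.0485]
164 279 357 [ 0.5656 -0.0163] [0.5704 0.0474]
170 279 357 [ 0.5705 -0.0168] [0.5753 0.0472]
176 279 356 [ 0.5755 -0.0173] [0.5802 0.0462]
182 353 354 [0.585  0.0426] [0.5851 0.0443]
188 356 356 [0.5903 0.0449] [0.5903 0.0457]
[274.8 155.5] [181. 104.]
[355.5 155.5] [503. 104.]
[352.9 230.9] [493. 405.]
[277.3 231. ] [191. 405.]
```

View pics/w5.png

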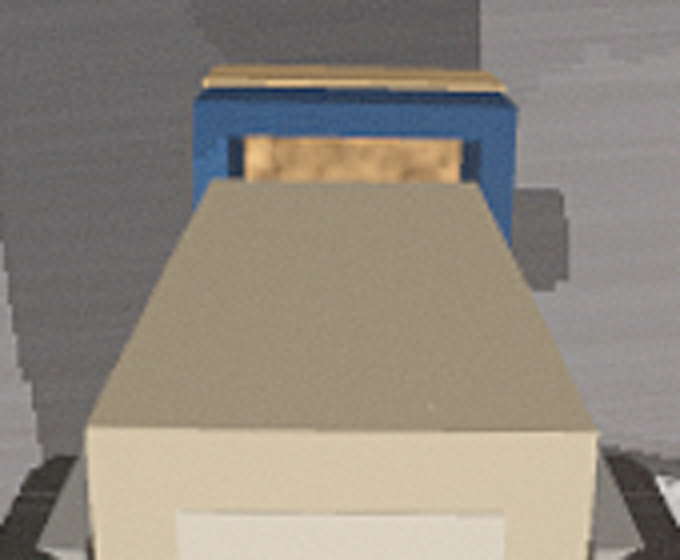

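```bash
python3 - <<'E'
from h import *
m=camera_model('wrist'); s=sense(); x,y,z=s['eef_pos']; bz=z-.067
c,sn=np.cos(np.radians(-4.3)),np.sin(np.radians(-4.3))
for dz in (0,.11):
  for b in (-.023,.023):
    a=-.023; q=proj('wrist',(x+a*c-b*sn,y+a*sn+b*c,bz+dz),m); print(dz,((q-[230,130]+.5)*4-.5).round(0))
f=lambda X,Y,zz: at('wrist',(X+.5)/4-.5+230,(Y+.5)/4-.5+130,zz,m)
print('prop bottom',f(212,182,bz),f(477,182,bz)); print('rim',f(195,101,.06),f(517,104,.06))
E
```

```text
0 [208. 185.]
0 [472. 185.]
0.11 [ 84. 437.]
0.11 [596. 436.]
prop bottom [ 0.56799477 -0.00954933  0.09532148] [0.57145115 0.0365064  0.09532148]
rim [ 0.55809716 -0.01563487  0.06      ] [0.56348934 0.04892762 0.06      ]
```

Pocket centre is about 2 mm further +y than the TCP (wrist bias of about 1 mm allowed for); correct by 1.7 mm and lower.

Call:
play_rows --commands '[[[0.02, 0.0017, 0, 0.3, 0.04], [0.012, 0, 0, 0, 0.04], [0.006, 0, 0, 0, 0.04], [0.005, 0, 0, 0, 0.04], [0.005, 0, 0, 0, 0.04], [0, 0, 0, 0, 0.04], [0, 0, 0, 0, 0.04]]]'

```text
time_s: 17.98
eef_pos: [0.5933, 0.0127, 0.1143]
tool_rot: [-2.1, 90.0, -6.7]
ft_force: [-0.5, -0.3, -1.2]
gripper_width: 0.0455
```

Call:
play_rows --commands '[[[0.003, 0, 0, 0, 0.04], [0.003, 0, 0, 0, 0.04], [0.003, 0, 0, 0, 0.04], [0, 0, 0, 0, 0.04]]]'

```text
time_s: 18.48
eef_pos: [0.5933, 0.0127, 0.1052]
tool_rot: [2.1, 90.0, -2.5]
ft_force: [-1.3, 0.4, 4.3]
gripper_width: 0.0453
```

Call:
play_rows --commands '[[[0.002, 0, 0, 0, 0.04], [0.002, 0, 0, 0, 0.04], [0.002, 0, 0, 0, 0.04], [0, 0, 0, 0, 0.04]]]'

```text
time_s: 18.98
eef_pos: [0.5933, 0.0127, 0.0994]
tool_rot: [4.3, 90.0, -0.3]
ft_force: [-2.1, 0.2, 5.7]
gripper_width: 0.0453
```

Call:
play_rows --commands '[[[0.002, 0, 0, 0, 0.04], [0.002, 0, 0, 0, 0.04], [0.002, 0, 0, 0, 0.04], [0.002, 0, 0, 0, 0.04], [0.002, 0, 0, 0, 0.04], [0.002, 0, 0, 0, 0.04], [0, 0, 0, 0, 0.04], [0, 0, 0, 0, 0.04]]]'

```text
time_s: 19.98
eef_pos: [0.5933, 0.0127, 0.0874]
tool_rot: [5.3, 90.0, 0.7]
ft_force: [-2.4, 1.4, 5.5]
gripper_width: 0.0455
```

Call:
play_rows --commands '[[[0.001, 0, 0, 0, 0.04], [0.001, 0, 0, 0, 0.04], [0, 0, 0, 0, 0.04], [0, 0, 0, 0, 0.04]]]'

```text
time_s: 20.48
eef_pos: [0.5934, 0.0127, 0.0857]
tool_rot: [6.2, 90.0, 1.5]
ft_force: [-3.8, -0.2, 10.9]
gripper_width: 0.0454
```

Call:
play_rows --commands '[[[0.0005, 0, 0, 0, 0.04], [0, 0, 0, 0, 0.04], [0, 0, 0, 0, 0.04]]]'

```text
time_s: 20.85
eef_pos: [0.5934, 0.0127, 0.0853]
tool_rot: [5.6, 89.9, 1.0]
ft_force: [-4.0, 0.2, 12.2]
gripper_width: 0.0456
```

Call:
play_rows --commands '[[[0.0005, 0, 0, 0, 0.04], [0, 0, 0, 0, 0.04], [0, 0, 0, 0, 0.04]]]'

```text
time_s: 21.22
eef_pos: [0.5934, 0.0127, 0.085]
tool_rot: [6.1, 89.9, 1.5]
ft_force: [-4.6, 0.5, 14.0]
gripper_width: 0.0452
```

Call:
play_rows --commands '[[[0.0005, 0, 0, 0, 0.04], [0, 0, 0, 0, 0.04], [0, 0, 0, 0, 0.04]]]'

```text
time_s: 21.6
eef_pos: [0.5935, 0.0127, 0.0846]
tool_rot: [7.0, 89.9, 2.3]
ft_force: [-6.2, -0.0, 15.4]
gripper_width: 0.0452
```

Call:
play_rows --commands '[[[-0.001, 0, 0, 0, 0.04], [-0.0015, 0, 0, 0, 0.04], [0, 0, 0, 0, 0.05], [0, 0, 0, 0, 0.07], [0, 0, 0, 0, 0.07], [-0.02, 0, 0, 0, 0.07], [-0.04, 0, 0, 0, 0.072], [-0.05, 0, 0, 0, 0.072], [-0.05, 0, 0, 0, 0.072]]]'

```text
time_s: 22.72
eef_pos: [0.5929, 0.0127, 0.2475]
tool_rot: [-170.5, 90.0, -175.2]
ft_force: [1.0, -0.9, 0.1]
gripper_width: 0.0719
```

Call:
play_rows --commands '[[[0, 0, -0.05, 0, 0.072], [0, 0, -0.05, 0, 0.072], [0, 0, -0.05, 0, 0.072], [0, 0, 0, 0, 0.072], [0, 0, 0, 0, 0.072], [0, 0, 0, 0, 0.072]]]'

```text
time_s: 23.48
eef_pos: [0.4445, 0.0247, 0.2459]
tool_rot: [-95.0, 90.0, -99.6]
ft_force: [0.6, -0.3, -0.2]
gripper_width: 0.0722
```

```bash
python3 - <<'E'
from h import *
S=read_camera('side')[120:290,270:470]; T=read_camera('top')[120:270,160:500]
cv2.imwrite('pics/m4.png',np.hstack([cv2.resize(S,(400,340),interpolation=cv2.INTER_CUBIC),cv2.resize(T,(400,340))]))
print(sense()['ft_force'],sense()['time_s'])
for n,p,y in(('yel',(.6512,-.1602),-.4),('blue',(.5934,.0127),-4.6)):
  c,s=np.cos(np.radians(y)),np.sin(np.radians(y)); a=b=-.023
  for z in (.128,.13,.14): print(n,z,[((proj('side',(p[0]+a*c-b*s,p[1]+a*s+b*c,z))-[270,120])*2).round(0) for a,b in ((-.023,-.023),(-.023,.023),(.023,-.023))])
E
```

```text
[ 0.02886599  0.61942969 -0.03327718] 23.575
yel 0.128 [array([250., 188.]), array([226., 161.]), array([293., 177.])]
yel 0.13 [array([250., 186.]), array([226., 159.]), array([293., 175.])]
yel 0.14 [array([251., 178.]), array([227., 151.]), array([294., 166.])]
blue 0.128 [array([117., 107.]), array([103.,  85.]), array([157.,  99.])]
blue 0.13 [array([117., 105.]), array([103.,  83.]), array([158.,  98.])]
blue 0.14 [array([117.,  97.]), array([103.,  75.]), array([158.,  90.])]
```

View pics/m4.png

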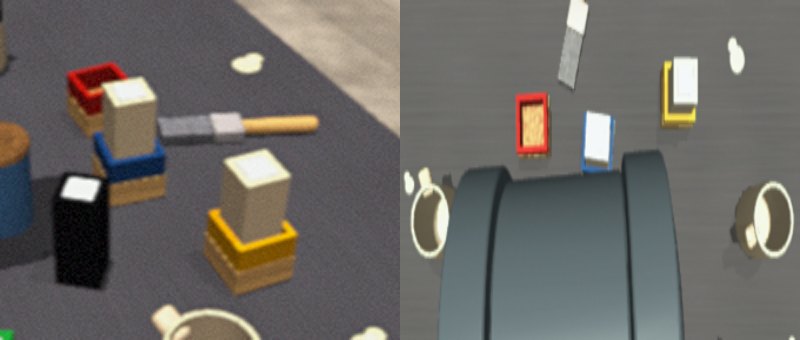

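Both props stand upright. In the side picture, the near top corners at (249,187) for yellow and (117,105) for blue match a top height of 0.13 m, which is bed fully down. The red bed is untouched, and the jugs, jar and brush are where they were. Hand in.

```bash
python3 -c "from h import *; print(close_job())"
```

```text
the job is handed in; nothing more can be done
None
```

Both props stand upright in their pockets with the beds fully down, and the job is handed in at about 23.6 s.

- **Prop a:** it weighed about 3.6 N, so it is cored. I stood it in the yellow pocket and pressed with about 18 N in all.
- **Prop b:** it weighed about 1.5 N, so it is hollow. I stood it in the blue pocket and pressed with about 17 N in all.

**Last checks:**
- On both pockets the force rose by about 4–5 N/mm at the end, which is the pad yielding on the hard stop.
- In the side picture both prop tops stand at about z = 0.13 m, 70 mm above the rim.
- The red bed was never touched. The brush, the jugs and what shows of the jar appear where they were.
- The gripper is clear of everything, with force readings near zero.

**Disagreements:**
- The first wrist picture over yellow read about 6 mm off because the arm was still moving; a settled picture agreed with the top camera.
- At blue, the top and wrist cameras differed by about 2 mm. I moved most of the way towards the wrist reading, and the prop went in freely.
- A first look at the side picture put prop a's top a few mm high, but the final picture matches 0.13 m.

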